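# Isolate the lathe before changing the work

## Robot

A 6-joint arm with a two-finger parallel gripper is mounted at the origin on a cart in front of the work surface, level with it; the furniture and walls round the work are solid. World frame = base frame: x ahead of the robot, y to its left, z up, the work surface at z = 0. Lengths are in m, angles in rad, forces in N, time in s.
With the tool pointing down it reaches from about 0.325 to 0.775 m from the base axis. Payload 9.3 kg.
Tool frame: the origin (TCP) lies on the centre line of the jaws, within the pads' length; the fingertips stand 11 mm ahead of it and the grasp point (between the pads) lies 8 mm behind it; z points along the fingers, y is the direction in which the jaws open and shut (so a half turn about z gives the same grasp; the last joint's range is limited). The gripper opens to 85 mm and grips with 20 to 120 N. Pads are 22 mm wide; open, the fingers measure 114 mm over their backs; the gripper's body (76 mm by 85 mm) begins 54 mm behind the grasp point. The pads swing forward as they close: fully open they stand 13 mm farther back than shut.
Start: joints at [1.144, 0.259, 0.021, 1.334, 0, 1.418], TCP at [0.149, 0.53, 0.242] pointing down, gripper open.
Joint ranges: [-3.04, 3.04], [-0.91, 1.82], [-1.04, 1.36], [-1.92, 1.95], [-1.52, 1.45], [-3.14, 3.14]. Speed limits (rad/s): [2.22, 2.22, 2.79, 3.14, 3.14, 3.14].

## Interface

Orientations are given as a 3x3 rotation matrix whose columns are the frame's x, y, z axes.
In Python, from workcell import ctrl gives the robot as it stands.
- The arm moves only by the shell command python3 -m crank 'ROWS' [FORCE]. ROWS is JSON, one flat list of numbers, 7 for each row, row after row: the shift along the tool's x, y, z in units of 300 mm (1.0 is 300 mm), then the turn, a rotation vector about the tool's x, y, z in units of pi rad (1.0 is pi rad), then the opening, from 0 (shut) to 1 (fully open). In form: [x, y, z, ax, ay, az, jaw, x, y, z, ax, ay, az, jaw, ...]. A call has 1 to 5 rows; each row shifts and turns the pose as measured when the row begins, along the tool's axes as they then stand; what a row does not reach is not made up. A row lasts 1/8 s, in which the tool goes at most 62.5 mm and 10.7 degrees, less where a joint would pass 70% of its speed; a pose out of reach is approached as far as the arm can. A call with a number of a shift or a turn outside -1 to 1 is refused whole. A call with a gripper value outside its range is refused whole. The fingers move at their own pace and stop on an object; FORCE is the grip in N (left out, the last holds). Time passes only in rows, so rows that do not move let the fingers close. It gives the time, the measured TCP pose, the force and the opening at its end, in the units of the state.
- ctrl.observe(): the state, without advancing time (a new reading comes with each control period).
- ctrl.grab_frame(name): name is "side" or "top"; returns the picture (420x560x3 uint8, red, green, blue); there is no depth.
- ctrl.camera_info(name): a dict with "fx", "fy", "cx", "cy" (pixels), "distortion" ([k1, k2, p1, p2, k3] as OpenCV has them; the pictures are not rectified), "rvec" (rotation vector, rad) and "tvec" (3), from world to camera coordinates, as OpenCV has them. Camera axes: x right, y down, z forward; pixel columns grow to the right and rows downward; lengths in m; the calibration is good to about 2 mm. A picture is of the moment at which its call begins. camera_info takes no time and is no camera call.
- ctrl.sign_off(): hands the job in, once; it reports no verdict.
The state is a dict: "clock": time; "qpos": joint angles; "qvel": joint speeds; "tau": joint torques, N m; "tool_pos": TCP position; "tcp_rot": TCP orientation; "contact_force": force on the tool from outside, world axes, zero at the start; "moment": the same for the moment, N m; "gripper_width": opening from 0.0 (shut) to 1.0 (fully open).
Only numpy, scipy, OpenCV 4.12 (cv2) and the standard library are available. Lean on these libraries where they do the work, as an engineer would, in place of code of your own. Each camera call takes 0.05 s, during which the arm holds its last target.

## Task

Isolate the lathe before its work is changed: flip the toggle lever with the red ball over its centre, from the green-dot side to the white-dot side of its box, until it snaps fully home there. The toggle with the black ball feeds the dust extractor: leave it on, over its green dot.

Things in the scene. Friction and masses are not known exactly. Their poses are not given: they have to be found in the camera images.
- red_toggle_box: Lathe isolator: grey box 96x60 mm, top 45 mm above the worktop, on a fixed plywood board 130x86x12 mm. Origin: centre of the board's underside; x runs from the green dot to the white dot (on the box top, 36 mm either side of the centre), z up. Its lever swings in the x-z plane about (0,0,48) mm: 9 mm stem, 25 mm red ball centred 65 mm from the pivot. Left or right of the other box at random.
- red_toggle (a joint): lean of the red-balled lever, rad: 0 = home over the green dot (start; ball centre at x -31, z 105 mm in the box frame), 0.5 = upright (x 0, z 113), 1.0 = home over the white dot (x 31, z 105). A spring drives it away from upright to the side it is on: about 2 N at the ball to start it, none at upright; past upright it snaps to its stop by itself and stays.
- black_toggle_box: Dust extractor switch: the same box and lever but with a black ball; same frame (origin at the centre of the board's underside, x from the green dot to the white dot, z up). Its centre is at least 180 mm from the other box's.
- black_toggle (a joint): lean of the black-balled lever, rad, with the same meaning and spring; it starts at 0 (on, home over the green dot) and must stay there.

How it is judged:
At the end, for the whole second after the job is handed in: The red-balled lever rests home on the white-dot side (joint over 0.85 of 1.0 rad, at rest) and the black-balled lever is still home on the green-dot side (joint under 0.15 rad) (value of joint red_toggle above 0.85 rad and value of joint black_toggle below 0.15 rad and velocity of joint red_toggle below 0.1 rad/s); the robot touches nothing.
It fails at once if the black-balled toggle is flipped past its centre (value of joint black_toggle above 0.5 rad).
It also fails if it takes over 27 s, if anything falls off the work surface, if the arm or the gripper's body presses on something with over 40 N, if the wrist force passes 120 N, or if a joint passes its speed limit or range.

## Working session

There is one attempt and no reset: what is moved stays moved. The work goes in short steps, Python scripts to look and compute and a shell command to move; the robot and the scene stay as the last step left them, time stands still between calls to the robot, and variables do not carry over. Pictures are saved under pics/ and viewed, and the job is handed in when it is done.

```bash
mkdir -p pics
python3 - <<'E'
from workcell import ctrl
import cv2
for n in("side","top"):
    f=ctrl.grab_frame(n); cv2.imwrite(f"pics/{n}0.png",f[:,:,::-1]); print(ctrl.camera_info(n))
s=ctrl.observe();print(s["clock"],s["tool_pos"],s["tcp_rot"],s["gripper_width"])
E
```

```text
{'fx': 470.7548722999203, 'fy': 470.7548722999203, 'cx': 273.9378555366532, 'cy': 208.47257819876913, 'distortion': array([-0.15748935,  0.        ,  0.        ,  0.        ,  0.        ]), 'rvec': array([ 0.65945239, -2.51837473,  1.26403113]), 'tvec': array([0.583455  , 0.12888701, 0.77724721])}
{'fx': 386.7591968164124, 'fy': 386.7591968164124, 'cx': 278.2584163140378, 'cy': 206.8314633973877, 'distortion': array([-0.05373255,  0.        ,  0.        ,  0.        ,  0.        ]), 'rvec': array([ 1.96525417, -2.24073353,  0.25156986]), 'tvec': array([0.24407957, 0.54527548, 0.79732595])}
0.1 [0.14860951 0.5292848  0.24173744] [[-9.62746015e-01  2.70406823e-01 -5.11180547e-04]
 [ 2.70407233e-01  9.62745422e-01 -1.08637302e-03]
 [ 1.98374054e-04 -1.18412822e-03 -9.99999279e-01]] 0.9983253976645828
```

View pics/side0.png

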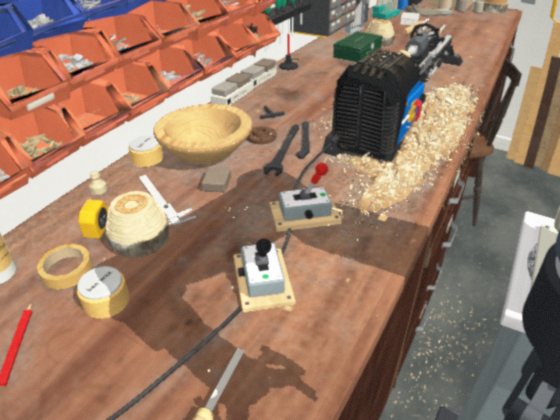

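View pics/top0.png

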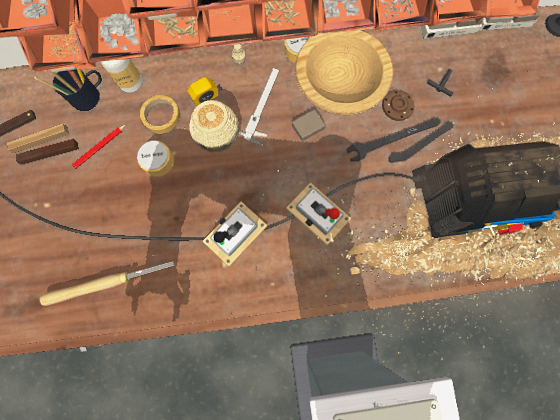

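Run:
```python
import cv2,numpy as np
s=cv2.imread("pics/side0.png");t=cv2.imread("pics/top0.png")
a=cv2.resize(s[150:320,220:360],None,fx=3.5,fy=3.5,interpolation=2)
b=cv2.resize(t[170:280,190:360],None,fx=4.5,fy=4.5,interpolation=2)
cv2.imwrite("pics/sc.png",a);cv2.imwrite("pics/tc.png",b)
open("h.py","w").write('''
import numpy as np,cv2
from workcell import ctrl
C={n:ctrl.camera_info(n) for n in("side","top")}
def P(n):
    c=C[n];return np.array([[c["fx"],0,c["cx"]],[0,c["fy"],c["cy"]],[0,0,1]]),c["distortion"],cv2.Rodrigues(c["rvec"])[0],c["tvec"]
def proj(n,X):
    K,D,R,t=P(n);return cv2.projectPoints(np.atleast_2d(np.float64(X)),R,t,K,D)[0][:,0]
def und(n,uv):
    K,D,R,t=P(n);return cv2.undistortPoints(np.float64([[uv]]),K,D)[0,0]
def plane(n,uv,z):
    K,D,R,t=P(n);d=R.T@np.r_[und(n,uv),1];c=-R.T@t;return c+d*(z-c[2])/d[2]
def tri(us,ut):
    M=[np.c_[P(n)[2],P(n)[3]] for n in("side","top")]
    X=cv2.triangulatePoints(M[0],M[1],und("side",us),und("top",ut)).ravel();X=X[:3]/X[3]
    return X,proj("side",X)[0]-us,proj("top",X)[0]-ut
''')
from h import *
print(proj("side",[[.149,.53,.242],[.5,0,0]]),proj("top",[[.149,.53,.242],[.5,0,0]]))
for n in C: K,D,R,t=P(n);print(-R.T@t)
```

```text
[[516.9779767  428.43293871]
 [345.51127975 202.33286097]] [[ 85.83470648 471.56318468]
 [354.28693769 233.22653429]]
[0.22435641 0.76149981 0.5752626 ]
[0.38144249 0.1938762  0.89974579]
```

View pics/sc.png

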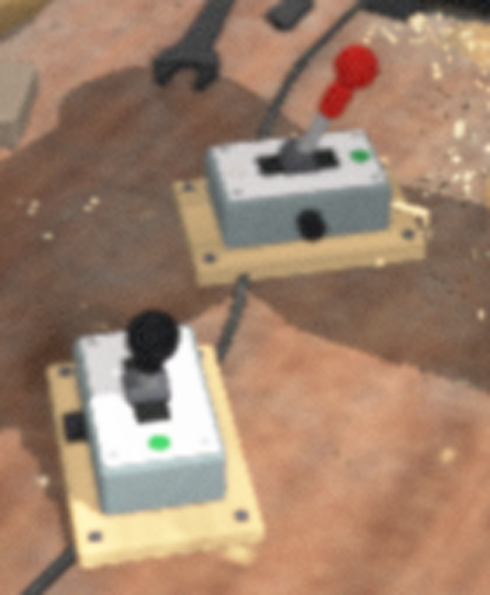

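View pics/tc.png

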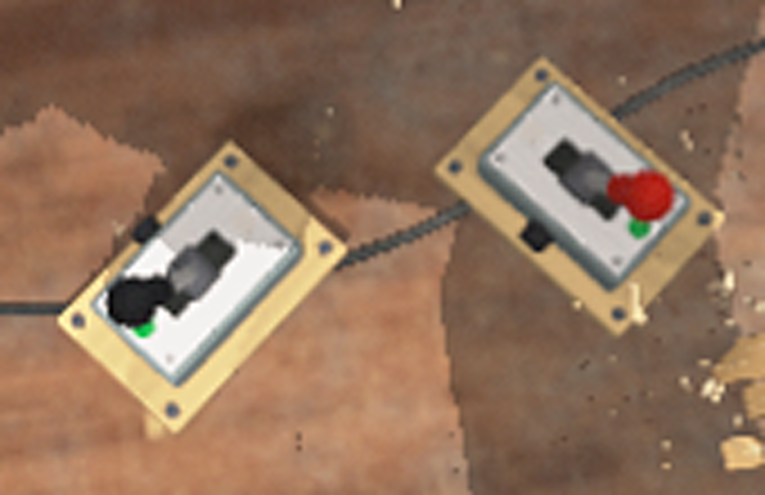

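Run:
```python
from h import *
S=lambda x,y:np.array([(x+.5)/3.5-.5+220,(y+.5)/3.5-.5+150])
T=lambda x,y:np.array([(x+.5)/4.5-.5+190,(y+.5)/4.5-.5+170])
np.set_printoptions(precision=4,suppress=True)
for nm,a,b in(("red ball",(356,67),(643,195)),("blk ball",(152,338),(133,302)),("rdot",(360,156),(639,228)),("bdot",(160,443),(145,329))): print(nm,*tri(S(*a),T(*b)))
for nm,cs,cg in(("red",[(544,58),(723,215),(617,335),(436,170)],(639,228)),("blk",[(231,142),(347,248),(178,432),(60,318)],(145,329))):
    q=np.array([plane("top",T(*c),.012) for c in cs]);g=plane("top",T(*cg),.045)
    o=q.mean(0);print(nm,q[:,:2],o,"edges",np.linalg.norm(np.roll(q,-1,0)-q,axis=1),"g",g,"xdir from dot",(o-g)[:2],np.degrees(np.arctan2(*(o-g)[1::-1])))
    e=[q[1]-q[0]+q[2]-q[3],q[3]-q[0]+q[2]-q[1]];print([np.degrees(np.arctan2(v[1],v[0])) for v in e])
```

```text
red ball [0.5335 0.0604 0.1054] [-0.5955 -0.1211] [0.2457 0.4917]
blk ball [0.5162 0.3023 0.1028] [0.1335 0.0314] [-0.0486 -0.0881]
rdot [0.5297 0.0552 0.0445] [-0.1163 -0.0225] [0.0462 0.0934]
bdot [0.512  0.3058 0.0437] [0.1525 0.0344] [-0.0534 -0.0985]
red [[0.633  0.0853]
 [0.5366 0.0054]
 [0.4819 0.0701]
 [0.58   0.1504]] [0.5579 0.0778 0.012 ] edges [0.1251 0.0847 0.1268 0.0839] g [0.5299 0.0554 0.045 ] xdir from dot [0.028  0.0225] 38.71800463504217
[np.float64(-140.51865634755183), np.float64(129.67794421148514)]
blk [[0.609  0.2552]
 [0.545  0.2017]
 [0.4621 0.2984]
 [0.5279 0.3528]] [0.536 0.277 0.012] edges [0.0835 0.1273 0.0853 0.1269] g [0.5115 0.3055 0.045 ] xdir from dot [ 0.0245 -0.0285] -49.34118822304013
[np.float64(-140.29421988462008), np.float64(130.17315377817275)]
```

```bash
python3 -m crank '[0,0,0,0,0,0.05,0, 0,0,0,0,0,0.05,0, 0,0,0,0,0,0.05,0, 0,0,0,0,0,0.045,0]' 40
cat > go.py <<'E'
from h import *
import sys
np.set_printoptions(precision=4,suppress=True)
s=ctrl.observe();R=s["tcp_rot"];p=s["tool_pos"]
o=np.array([.558,.078,0]);d=np.array([np.cos(np.radians(39.5)),np.sin(np.radians(39.5)),0])
t=o+float(sys.argv[1])*d;t[2]=float(sys.argv[2])
v=R.T@(t-p);tar=np.c_[np.cross(d,[0,0,-1]),d,[0,0,-1]]
print("t",s["clock"],"p",p,"box xyz",(p-o)@d,(p-o)@np.cross([0,0,1],d),"units",v/.3,"rows",np.linalg.norm(v)/.0625,"rot",cv2.Rodrigues(R.T@tar)[0].ravel()/np.pi,"w",s["gripper_width"],"F",s["contact_force"],"q",s["qpos"])
E
python3 go.py -.085 .242
```

```text
clock: 0.6
tool_pos: [0.1483, 0.5287, 0.2401]
tcp_rot: [[-0.618, 0.786, -0.002], [0.786, 0.618, -0.004], [-0.002, -0.004, -1.0]]
contact_force: [0.4, -0.2, 0.3]
gripper_width: 0.14
t 0.6 p [0.1483 0.5287 0.2401] box xyz -0.029445837458415853 0.6083256922658424 units [-2.0316 -0.1375 -0.0012] rows 9.773758712070215 rot [-0.0013  0.0007 -0.0075] w 0.1397719233400258 F [ 0.3838 -0.2324  0.3346] q [ 1.1444  0.2607  0.0189  1.3337 -0.      2.0493]
```

```bash
python3 -m crank '[-0.2,-0.014,0,0,0,-0.007,0, -0.2,-0.014,0,0,0,0,0, -0.2,-0.014,0,0,0,0,0, -0.2,-0.014,0,0,0,0,0, -0.2,-0.014,0,0,0,0,0]'
python3 go.py -.085 .242
```

```text
clock: 1.23
tool_pos: [0.3233, 0.2786, 0.2387]
tcp_rot: [[-0.639, 0.769, -0.003], [0.769, 0.639, -0.006], [-0.003, -0.007, -1.0]]
contact_force: [2.1, 0.7, -0.1]
gripper_width: -0.0
t 1.225 p [0.3233 0.2786 0.2387] box xyz -0.05352605197383368 0.30403666955507597 units [-1.013  -0.1091 -0.0077] rows 4.890875021471059 rot [-0.0021  0.0009  0.0013] w -0.00038824709691591056 F [ 2.0915  0.6657 -0.0992] q [ 0.5166  0.0534 -0.2404  1.283  -0.0038  1.3939]
```

```bash
python3 -m crank '[-0.2,-0.022,0,0,0,0,0, -0.2,-0.022,0,0,0,0,0, -0.2,-0.022,0,0,0,0,0, -0.2,-0.022,0,0,0,0,0, -0.2,-0.022,0,0,0,0,0]'
python3 go.py -.085 .102
```

```text
clock: 1.85
tool_pos: [0.4931, 0.0172, 0.2394]
tcp_rot: [[-0.639, 0.769, -0.003], [0.769, 0.639, -0.006], [-0.002, -0.006, -1.0]]
contact_force: [-0.0, 0.8, -0.2]
gripper_width: 0.002
t 1.85 p [0.4931 0.0172 0.2394] box xyz -0.08869887821634598 -0.005616748430449699 units [0.0198 0.0151 0.4578] rows 2.2007619714658735 rot [-0.0019  0.0008  0.0012] w 0.0022374909443211867 F [-0.0071  0.7963 -0.2134] q [-0.1318  0.165  -0.1088  1.2993 -0.006   0.7459]
```

```bash
python3 -m crank '[0.02,0,0.15,0,0,0,0, 0,0,0.15,0,0,0,0, 0,0,0.15,0,0,0,0, 0,0,0,0,0,0,0]'
python3 go.py -.085 .102
python3 - <<'E'
from h import *
t=ctrl.grab_frame("top")[:,:,::-1];s=ctrl.grab_frame("side")[:,:,::-1]
cv2.imwrite("pics/both1.png",np.hstack([cv2.resize(t[140:280,270:400],(390,420)),cv2.resize(s[110:250,260:390],(390,420))]))
E
```

```text
clock: 2.35
tool_pos: [0.4911, 0.0159, 0.0999]
tcp_rot: [[-0.633, 0.774, -0.004], [0.774, 0.633, -0.006], [-0.002, -0.007, -1.0]]
contact_force: [0.2, 0.4, 0.8]
gripper_width: -0.003
t 2.35 p [0.4911 0.0159 0.0999] box xyz -0.09110512925010272 -0.0054107313164152215 units [ 0.0181  0.0202 -0.0071] rows 0.1347348177196931 rot [-0.0021  0.0007 -0.0014] w -0.0031717114324641736 F [0.2419 0.4374 0.7897] q [-0.1349  0.2505 -0.3725  0.9506 -0.0064  0.751 ]
```

View pics/both1.png

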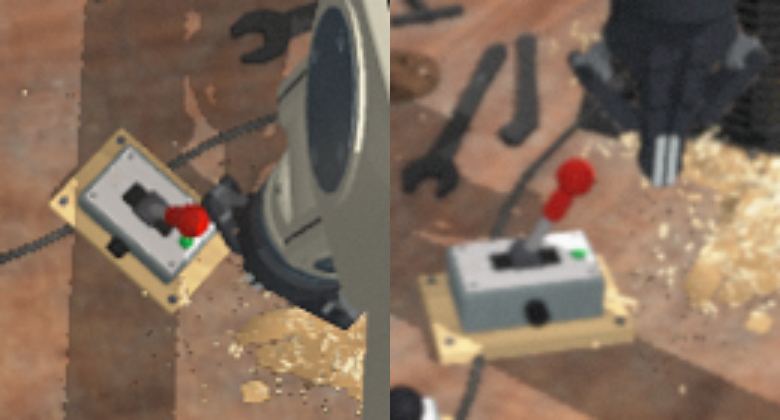

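```bash
python3 -m crank '[0.018,0.06,0,0,0,0,0, 0,0.06,0,0,0,0,0, 0,0.06,0,0,0,0,0]'
python3 go.py -.018 .102
```

```text
clock: 2.82
tool_pos: [0.536, 0.0559, 0.1084]
tcp_rot: [[-0.632, 0.775, 0.01], [0.775, 0.632, -0.008], [-0.013, 0.002, -1.0]]
contact_force: [-0.8, -1.0, 0.6]
gripper_width: -0.001
t 2.825 p [0.536  0.0559 0.1084] box xyz -0.03103562822775253 -0.003004889858583179 units [0.0105 0.0434 0.0213] rows 0.23730433997765066 rot [ 0.0007  0.004  -0.0016] w -0.0013349094412651186 F [-0.7864 -1.0157  0.6022] q [-0.0475  0.3089 -0.2623  0.9895 -0.008   0.8388]
```

```bash
python3 -m crank '[0.01,0.04,0.02,0,0,0,0, 0,0.03,0,0,0,0,0, 0,0,0,0,0,0,0]'
python3 go.py -.1 .102
python3 - <<'E'
from h import *
s=ctrl.grab_frame("side")[:,:,::-1]
cv2.imwrite("pics/s2.png",cv2.resize(s[90:250,250:410],(560,560)))
E
```

```text
clock: 3.2
tool_pos: [0.5534, 0.0747, 0.103]
tcp_rot: [[-0.634, 0.773, 0.012], [0.773, 0.634, -0.008], [-0.014, 0.004, -1.0]]
contact_force: [0.3, -0.6, 0.4]
gripper_width: 0.001
t 3.2 p [0.5534 0.0747 0.103 ] box xyz -0.005665672196397099 0.00036087258822902374 units [-0.0018 -0.3145  0.0021] rows 1.5094485033088858 rot [ 0.0014  0.0045 -0.0007] w 0.0006459574812364868 F [ 0.3196 -0.6427  0.3628] q [-0.012   0.3422 -0.2267  0.9895 -0.008   0.8714]
```

View pics/s2.png

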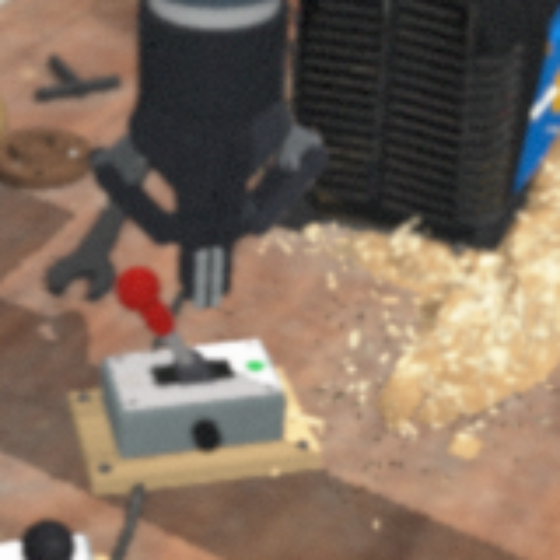

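The red ball (crop 138,288) now stands on the white-dot side, clear of the fingers at (208,280). I'm retreating back and up.

```bash
python3 -m crank '[0,-0.15,0,0,0,0,0, 0,-0.1,-0.1,0,0,0,0, 0,0,-0.2,0,0,0,0, 0,0,-0.2,0,0,0,0, 0,0,0,0,0,0,0]'
python3 -m crank '[0,-0.2,0,0,0,0,0, 0,-0.1,0,0,0,0,0, 0,0,0,0,0,0,0]'
python3 - <<'E'
from h import *
t=ctrl.grab_frame("top")[:,:,::-1];s=ctrl.grab_frame("side")[:,:,::-1]
cv2.imwrite("pics/both3.png",np.hstack([cv2.resize(t[140:280,190:370],(400,311)),cv2.resize(s[140:320,220:380],(276,311))]))
cv2.imwrite("pics/s3.png",cv2.resize(s[130:320,220:370],None,fx=3,fy=3))
E
```

```text
clock: 3.88
tool_pos: [0.4889, 0.0254, 0.2564]
tcp_rot: [[-0.633, 0.774, 0.009], [0.774, 0.633, -0.008], [-0.012, 0.002, -1.0]]
contact_force: [0.0, 0.1, -0.9]
gripper_width: 0.001
clock: 4.25
tool_pos: [0.4163, -0.033, 0.2551]
tcp_rot: [[-0.633, 0.774, 0.008], [0.774, 0.633, -0.008], [-0.011, 0.001, -1.0]]
contact_force: [-0.3, -0.3, 0.1]
gripper_width: 0.001
```

View pics/both3.png

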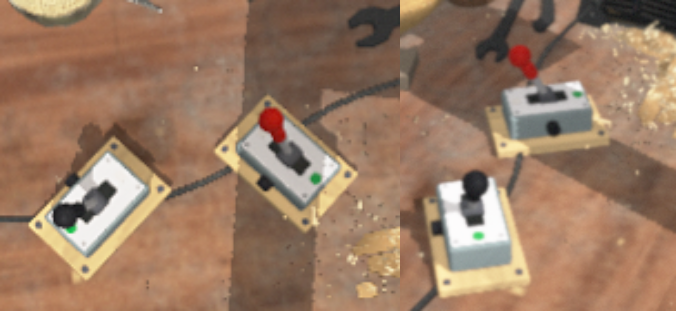

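View pics/s3.png

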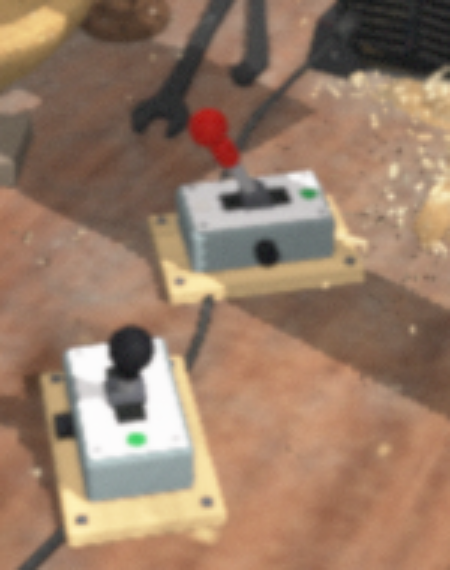

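Run:
```python
from h import *
o=np.array([.558,.078,0]);d=np.array([np.cos(np.radians(39.5)),np.sin(np.radians(39.5)),0])
for a,b in(((289.2,172.1),(312,194.2)),((263.3,247),(219,236.8))):
    X,e,f=tri(np.array(a),np.array(b));print(X,e,f,(X-o)@d)
ctrl.sign_off()
```

```text
[0.58129164 0.09734128 0.10364928] [0.18638946 0.04217109] [-0.08065218 -0.14880935] 0.030274967972376308
[0.51592816 0.30270365 0.10168746] [-0.07055598 -0.01662148] [0.02562944 0.04653854] 0.11046542616961785
the job is handed in; nothing more can be done
```

I flipped the red-balled lathe isolator over to its white-dot side and left the black-balled toggle alone. I pushed the red ball with shut fingers from the green-dot side until it snapped across, then backed off and handed the job in at about 4.4 s.

My last checks came before hand-in, from both cameras:
- **Red lever:** the ball was at box x = +30 mm, z = 104 mm, against 31 and 105 mm for fully home.
- **Black lever:** the ball was within 1–2 mm of where it started, still over its green dot.
- **Robot:** the arm was clear of everything, about 18 cm from the lever in plan, with under 0.5 N on the wrist.

None of these checks failed or disagreed. The joint values themselves can't be read, so both lever positions rest on the pictures.

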